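Roll the filter capacitor onto the inspection line

TASK

Get the black capacitor that lies on its side on the blue antistatic mat ready for inspection: with the fingertips, push against its upper part so that it rolls (not slides) across the mat onto the yellow line, and leave it at rest there, lying along the line, centred across it and with its whole length on it. Roll it gently, never lift it or let it run away, do not disturb the three parts standing on the mat, and take the hand away when done.

Things in the scene. Friction and masses are not known exactly. Their poses are not given: they have to be found in the camera images.
- capacitor: Black can capacitor lying on its side: cylinder 40 mm diameter, 80 mm long, 90-180 g, white stripe on top. Origin: its centre; x along its axis, z up at first. Starts 85-125 mm from the line, on either side, within 5 degrees of parallel. Slick sleeve (friction 0.4) turns against a finger pushing from behind at or just above mid height; pushed under 50 mm/s it stops when you stop.
- line (a point): Middle of the straight yellow line, 150 mm long, 10 mm wide, printed flat on the mat top, 3 mm above the bench. x along the line, y across it, z up. The blue mat is fixed, 340 mm along x by 440 mm along y, 3 mm thick, centred on the line's middle.
- upright_cap: Bystander: a green can capacitor standing upright, 35 mm in diameter, 50 mm high, on the side of the line opposite to the black one, 85 to 125 mm from the line. Origin at the centre of its underside.
- tube: Bystander: a small glass vacuum tube standing upright, 22 mm in diameter, 52 mm high, beyond the line's far end (120 mm from the line's middle along its x, 50 to 75 mm to one side of it). Origin at the centre of its underside.
- dial_knob: Bystander: a red control knob standing on its skirt, 34 mm in diameter, 22 mm high, beyond the line's far end, on the other side of it from the tube. Origin at the centre of its underside.
There are look-alikes about, which are no part of the job. Of the things that look like the capacitor, take the one that is farthest to the robot's right at the start.

How it is judged:
By the outcome, as a careful person would: the job done as asked, in the order asked, and still so for the second after the job is handed in, with the robot touching nothing.
It also fails if it takes over 48 s, if anything falls off the work surface, if the arm or the gripper's body presses on something with over 40 N, if the wrist force passes 120 N, or if a joint passes its speed limit or range.

ROBOT

A 6-joint arm with a two-finger parallel gripper is mounted at the origin on the work surface. World frame = base frame: x ahead of the robot, y to its left, z up, the work surface at z = 0. Lengths are in m, angles in rad, forces in N, time in s.
With the tool pointing down it reaches from about 0.4 to 0.825 m from the base axis. Payload 7 kg.
Tool frame: the origin (TCP) lies at the very end of the fingers, on their centre line; the grasp point (between the pads) lies 19 mm behind it; z points along the fingers, x is the direction in which the jaws open and shut, and the axes are right-handed (so a half turn about z gives the same grasp; the last joint's range is limited). The gripper opens to 85 mm and grips with 20 to 120 N. Pads are 22 mm wide; open, the fingers measure 114 mm over their backs; the gripper's body (76 mm by 85 mm) begins 54 mm behind the grasp point. The pads swing forward as they close: fully open they stand 13 mm farther back than shut.
Start: joints at [1.459, 0.359, 0.012, 0, -1.224, -0.288], TCP at [0.263, 0.622, 0.231] pointing down, gripper open.
Joint ranges: [-3.07, 3.07], [-1.43, 2.12], [-1.02, 1.25], [-3.03, 1.67], [-3.05, -0], [-3.03, 3.03]. Speed limits (rad/s): [2.39, 2.39, 3.01, 3.14, 3.14, 3.14].

INTERFACE

Orientations are given as a rotation vector (axis times angle).
In Python, from station import read_state, capture, hand_in gives the robot as it stands.
- The arm moves only by the tool jog_arm, never from a script. Its argument "rows" is a list of rows, each a list of 3 entries, a list of its own where there are three numbers: the finger opening in cm, from 0 to 8.54, then the shift along the tool's x, y, z in cm, then the turn, a rotation vector about the tool's x, y, z in rad. In form: [[fingers, [tx, ty, tz], [wx, wy, wz]], ...]. A call has 1 to 12 rows; each row shifts and turns the pose as measured when the row begins, along the tool's axes as they then stand; what a row does not reach is not made up. A row lasts 1/12 s, in which the tool goes at most 41.7 mm and 7.16 degrees, less where a joint would pass 70% of its speed; a pose out of reach is approached as far as the arm can. A call is refused whole if a number of a shift passes 4.17 or a number of a turn 0.125, either way. A call with a gripper value outside its range is refused whole. The fingers move at their own pace and stop on an object; "squeeze" is the grip in N (left out, the last holds). Time passes only in rows, so rows that do not move let the fingers close. It gives the time, the measured TCP pose, the force and the opening at its end, in the units of the state.
- read_state(): the state, without advancing time (a new reading comes with each control period).
- capture(name): name is "scene" or "top" or "wrist"; returns a dict with "pixels" (420x560x3 uint8, blue, green, red), "range_z" (420x560 float32, m along the optical axis (not along the pixel's ray), 0 where there is no reading), "camera_matrix" (3x3 intrinsics, pixels), "D" ([k1, k2, p1, p2, k3] as OpenCV has them; the pictures are not rectified), "R" (3x3) and "t" (3): a world point X has camera coordinates R X + t; the wrist camera has in their place "T_tool_cam" (4x4, takes a point from camera to tool coordinates, whose origin is the TCP and whose axes are the tool frame's). Camera axes: x right, y down, z forward; pixel columns grow to the right and rows downward; lengths in m; the calibration is good to about 2 mm. A picture is of the moment at which its call begins: read the wrist's pose just before it.
- hand_in(): hands the job in, once; it reports no verdict.
The state is a dict: "time": time; "qpos": joint angles; "dq": joint speeds; "tau": joint torques, N m; "eef_pos": TCP position; "tool_rot": TCP orientation; "force": force on the tool from outside, world axes, zero at the start; "wrist_torque": the same for the moment, N m; "width": finger opening in m.
Only numpy, scipy, OpenCV 4.12 (cv2) and the standard library are available. Lean on these libraries where they do the work, as an engineer would, in place of code of your own. Each camera call takes 0.05 s, during which the arm holds its last target.

## Working session

There is one attempt and no reset: what is moved stays moved. The work goes in short steps, Python scripts to look and compute and a tool call to move; the robot and the scene stay as the last step left them, time stands still between calls to the robot, and variables do not carry over. Pictures are saved under pics/ and viewed, and the job is handed in when it is done.

Besides the shell and the picture viewer there is one more tool, called after "Emit:" as a command line: name --argument value ..., lists and objects as JSON in quotes. jog_arm: Moves the arm, as the interface text tells. Its arguments: {"type":"object","properties":{"rows":{"type":"array"},"squeeze":{"type":"number"}},"required":["rows"]}

```bash
ls; mkdir -p pics
python3 - <<'E'
from station import *
import cv2,pickle
s=read_state();print(s)
d={}
for n in("scene","top"):
    c=capture(n);d[n]=c;cv2.imwrite(f"pics/{n}0.png",c["pixels"])
    print(n,c["camera_matrix"],c["D"],c["R"],c["t"])
pickle.dump(d,open("c0.pkl","wb"))
E
```

```text
pics
{'time': 0.0, 'qpos': array([ 1.45910109e+00,  3.59349876e-01,  1.10648956e-02, -3.67105170e-04,
       -1.22412175e+00, -2.88140589e-01]), 'dq': array([-7.90613847e-05,  9.07539320e-04, -3.56847821e-04,  3.85630970e-04,
       -2.71520731e-04,  5.06014171e-04]), 'tau': array([ 2.79582227e-04, -5.83327210e+01,  2.93435419e+01,  6.93683311e+00,
       -5.80830485e-03,  1.36978863e-05]), 'eef_pos': array([0.26256015, 0.62130795, 0.2303872 ]), 'tool_rot': array([ 1.73516177e+00, -2.61737615e+00,  1.59057756e-03]), 'force': array([-0.74623083,  0.08393425,  0.60205078]), 'wrist_torque': array([ 0.0113797, -0.0308904,  0.0181485]), 'width': 0.08549389730286476}
scene [[463.65710847   0.         290.62611113]
 [  0.         463.65710847 214.22864173]
 [  0.           0.           1.        ]] [0.00797212 0.         0.         0.         0.        ] [[ 0.00943266  0.99976254 -0.01964397]
 [ 0.62175495 -0.02124957 -0.78292352]
 [-0.78315503 -0.00482869 -0.62180775]] [-0.16936739 -0.32647211  1.43854747]
top [[414.27255675   0.         277.12120455]
 [  0.         414.27255675 209.66305031]
 [  0.           0.           1.        ]] [-0.02970655  0.          0.          0.          0.        ] [[-0.02264935 -0.99968587 -0.01073165]
 [-0.99003619  0.02392038 -0.13876656]
 [ 0.13897968  0.00748175 -0.99026697]] [0.16893035 0.64052114 0.89784732]
```

View pics/scene0.png

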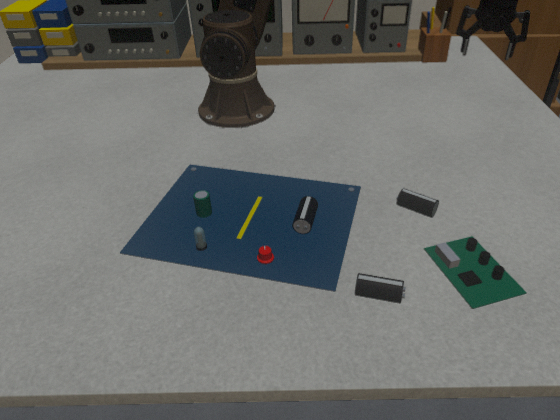

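View pics/top0.png

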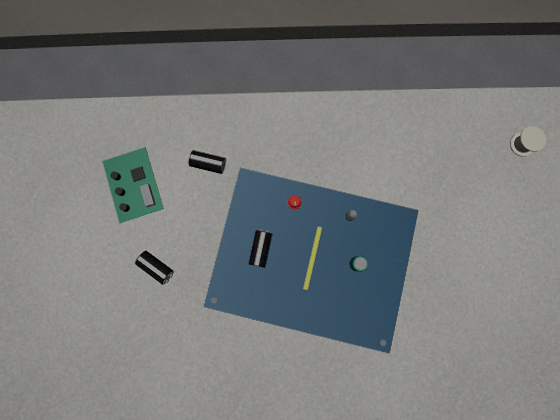

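The scene picture shows the black capacitor on the mat at (306,215), the yellow line at (250,217), the green cap at (203,203), the tube at (200,238) and the red knob at (265,254). In the top view the capacitor is at (261,248) and the line runs from (319,228) to (306,289). The two look-alikes lie off the mat on the robot's left, so the one on the mat is the target.

```bash
cat > h.py <<'E'
import numpy as np,cv2
def ray(c,uv,z):
    uv=np.asarray(uv,float).reshape(-1,1,2)
    n=cv2.undistortPoints(uv,c["camera_matrix"],np.array(c["D"],float)).reshape(-1,2)
    d=np.c_[n,np.ones(len(n))]@c["R"]; o=-c["R"].T@c["t"]
    return o+d*((z-o[2])/d[:,2])[:,None]
def proj(c,X):
    return cv2.projectPoints(np.asarray(X,float).reshape(-1,1,3),cv2.Rodrigues(c["R"])[0],c["t"],c["camera_matrix"],np.array(c["D"],float))[0].reshape(-1,2)
def axis(P):
    m=P.mean(0);u,s,v=np.linalg.svd(P-m,full_matrices=False);v=v[0]
    if v[0]<0:v=-v
    t=(P-m)@v
    return m+v*(t.max()+t.min())/2,v,t.max()-t.min()
def blobs(mask,amin=15):
    n,l,st,ce=cv2.connectedComponentsWithStats(mask.astype(np.uint8))
    return [(l==i,st[i],ce[i]) for i in range(1,n) if st[i][4]>=amin]
def measure(c):
    p=c["pixels"].astype(int);b,g,r=p[...,0],p[...,1],p[...,2]
    hsv=cv2.cvtColor(c["pixels"],cv2.COLOR_BGR2HSV)
    out={}
    ye=(hsv[...,0]>20)&(hsv[...,0]<36)&(hsv[...,1]>120)&(hsv[...,2]>110)
    matm=(hsv[...,0]>95)&(hsv[...,0]<120)&(hsv[...,1]>100)
    B=max(blobs(matm,1000),key=lambda q:q[1][4])[0]
    hull=np.zeros(B.shape,np.uint8)
    cs,_=cv2.findContours(B.astype(np.uint8),cv2.RETR_EXTERNAL,cv2.CHAIN_APPROX_NONE)
    cv2.fillPoly(hull,[cv2.convexHull(max(cs,key=len))],1)
    rect=ray(c,cv2.convexHull(max(cs,key=len)).reshape(-1,2),.003)[:,:2]
    out["mat"]=cv2.minAreaRect((rect*1000).astype(np.float32))
    def pts(m,z):
        v,u=np.nonzero(m);return ray(c,np.c_[u,v],z)[:,:2]
    yb=[q for q in blobs(ye&(hull>0))]
    if yb: out["line"]=axis(pts(np.any([q[0] for q in yb],0),.003))
    return out,hull,pts,hsv
E
python3 - <<'E'
from h import *
import pickle
d=pickle.load(open("c0.pkl","rb"))
for n in d:
    c=d[n];o,hull,pts,hsv=measure(c);print(n,o)
    blk=(hsv[...,2]<45)&(hull>0)
    wh=(hsv[...,1]<60)&(hsv[...,2]>90)&(hull>0)
    for nm,m,z in(("blk",blk,.023),("wh",wh,.043),("red",((hsv[...,0]<8)|(hsv[...,0]>172))&(hsv[...,1]>120)&(hull>0),.015),("grn",(hsv[...,0]>50)&(hsv[...,0]<90)&(hsv[...,1]>60)&(hull>0),.03)):
        for q in blobs(m):print(nm,q[1],q[2],axis(pts(q[0],z)))
# depth based: points higher than mat
    v,u=np.nonzero((hull>0)&(c["range_z"]>0));zc=c["range_z"][v,u]
    nn=cv2.undistortPoints(np.c_[u,v].astype(float).reshape(-1,1,2),c["camera_matrix"],np.array(c["D"],float)).reshape(-1,2)
    X=(np.c_[nn,np.ones(len(nn))]*zc[:,None]-c["t"])@c["R"]
    print(np.median(X[:,2]))
    m=np.zeros(hull.shape,bool);hgt=np.zeros(hull.shape);hgt[v,u]=X[:,2];m[v,u]=X[:,2]>.015
    for q in blobs(m,20):
        k=q[0][v,u];print("obj",q[1],X[k].min(0),X[k].max(0),X[k].mean(0))
E
```

```text
scene {'mat': ((539.5188598632812, 74.91403198242188), (436.6538391113281, 337.2269592285156), 74.93868255615234), 'line': (array([0.53862783, 0.07432492]), array([ 0.96562076, -0.25995488]), np.float64(0.1475488460921469))}
blk [204 197   8  19  53] [208.26415094 207.18867925] (array([ 0.52370631, -0.01525351]), array([0.99112082, 0.13296433]), np.float64(0.06486033818324373))
blk [293 197  13  27 114] [299.31578947 209.29824561] (array([0.54409741, 0.18322377]), array([ 0.96942865, -0.24537339]), np.float64(0.09412100436647042))
blk [304 197  14  33 212] [311.28773585 211.54716981] (array([0.55459211, 0.20839284]), array([ 0.98721083, -0.15942013]), np.float64(0.10987089768963845))
blk [194 199  10  18  74] [197.58108108 207.60810811] (array([ 0.52806014, -0.03820375]), array([0.95568487, 0.29439163]), np.float64(0.06528004151510362))
blk [196 244  11   7  25] [201.56 247.68] (array([ 0.6588329 , -0.01029151]), array([ 0.33186083, -0.94332836]), np.float64(0.019646505936602478))
wh [195 191  12   8  71] [200.5915493  194.18309859] (array([ 0.50796739, -0.03162693]), array([ 0.94585
[... 2881 characters left out ...]
 105] [356.8952381  263.23809524] (array([ 0.51915689, -0.02816504]), array([0.00801079, 0.99996791]), np.float64(0.039012021541297195))
0.0024005991375342793
obj [290 196  11  11  96] [0.65560114 0.09998741 0.01771748] [0.67950106 0.12359676 0.02837752] [0.66708328 0.11230246 0.02412928]
obj [347 210  11  10  86] [ 0.6211049  -0.02780305  0.01653396] [ 0.6392921  -0.00812348  0.05857206] [ 0.62943731 -0.0163531   0.04406625]
obj [249 229  24  39 627] [0.51558042 0.16709186 0.0205715 ] [0.60293977 0.22089961 0.04656518] [0.55859305 0.1936964  0.03780395]
obj [351 256  17  16 214] [ 0.50177382 -0.04346916  0.01588027] [ 0.53562407 -0.01117128  0.05666035] [ 0.51902803 -0.02525357  0.04979321]
```

```bash
cat >> h.py <<'E'
L=np.array([.537,.0745]);AL=np.deg2rad(-15.0)
U=np.array([np.cos(AL),np.sin(AL)]);N=np.array([-U[1],U[0]])
from scipy.spatial.transform import Rotation as Ro
def where(s):
    R=Ro.from_rotvec(s["tool_rot"]).as_matrix();d=s["eef_pos"][:2]-L
    print("t %.2f along %.1f across %.1f z %.1f mm"%(s["time"],d@U*1e3,d@N*1e3,s["eef_pos"][2]*1e3),"w",round(s["width"]*1e3,1),"F",s["force"].round(1))
    xw=R[:,0];print("toolx yaw %.2f deg, y dir"%np.degrees(np.arctan2(xw[1],xw[0])),R[:,1].round(3),"z",R[:,2].round(4))
    return R
def go(s,al,ac,z,yaw):
    R=where(s);p=np.r_[L+U*al+N*ac,z];print("shift cm",(R.T@(p-s["eef_pos"])*100).round(2))
    y=np.deg2rad(yaw);Rt=np.c_[[np.cos(y),np.sin(y),0],[np.sin(y),-np.cos(y),0],[0,0,-1]]
    print("turn",Ro.from_matrix(R.T@Rt).as_rotvec().round(4))
E
python3 - <<'E'
from h import *;from station import *
s=read_state()
for y in(-13,167):go(s,-.010,.185,.12,y);print(s["qpos"][5])
E
```

```text
t 0.10 along -406.6 across 457.2 z 230.4 mm w 85.0 F [-0.1  0.8  0.5]
toolx yaw -112.91 deg, y dir [-0.921  0.389 -0.   ] z [-4.0e-04 -1.5e-03 -1.0e+00]
shift cm [ 21.49 -43.03  11.08]
turn [ 1.2000e-03 -1.3000e-03 -1.7438e+00]
-0.28813877300441587
t 0.10 along -406.6 across 457.2 z 230.4 mm w 85.0 F [-0.1  0.8  0.5]
toolx yaw -112.91 deg, y dir [-0.921  0.389 -0.   ] z [-4.0e-04 -1.5e-03 -1.0e+00]
shift cm [ 21.49 -43.03  11.08]
turn [-1.2000e-03 -1.1000e-03  1.3978e+00]
-0.28813877300441587
```

Emit:
jog_arm --rows '[[3.5,[1.34,-2.69,0],[0,0,0]],[3.5,[1.34,-2.69,0],[0,0,0]],[3.5,[1.34,-2.69,0],[0,0,0]],[3.5,[1.34,-2.69,0],[0,0,0]],[3.5,[1.34,-2.69,0],[0,0,0]],[3.5,[1.34,-2.69,0],[0,0,0]],[3.5,[1.34,-2.69,0],[0,0,0]],[3.5,[1.34,-2.69,0],[0,0,0]],[3.5,[1.34,-2.69,0],[0,0,0]],[3.5,[1.34,-2.69,0],[0,0,0]],[3.5,[1.34,-2.69,0],[0,0,0]],[3.5,[1.34,-2.69,0],[0,0,0]]]' --squeeze 30

```text
time: 1.1
eef_pos: [0.5013, 0.338, 0.2248]
tool_rot: [1.742, -2.602, 0.008]
force: [-0.1, -0.3, -0.3]
width: 0.035
```

Emit:
jog_arm --rows '[[3.5,[0,0,0],[0,0,0.12]],[3.5,[0,0,0],[0,0,0.12]],[3.5,[0,0,0],[0,0,0.12]],[3.5,[0,0,0],[0,0,0.12]],[3.5,[0,0,0],[0,0,0.12]],[3.5,[0,0,0],[0,0,0.12]],[3.5,[0,0,0],[0,0,0.12]],[3.5,[0,0,0],[0,0,0.12]],[3.5,[0,0,0],[0,0,0.12]],[3.5,[0,0,0],[0,0,0.12]],[3.5,[0,0,0],[0,0,0.12]],[3.5,[0,0,0],[0,0,0]]]'

```text
time: 2.1
eef_pos: [0.5033, 0.3285, 0.2192]
tool_rot: [-0.307, -3.114, 0.03]
force: [-1.0, -0.2, 0.9]
width: 0.035
```

Run:
```python
from h import *;from station import *
s=read_state();go(s,-.010,.185,.12,167);print(s["qpos"])
```

```text
t 2.10 along -98.3 across 236.6 z 219.2 mm w 35.0 F [-1.  -0.2  0.9]
toolx yaw 168.75 deg, y dir [ 0.195  0.981 -0.02 ] z [-0.0141 -0.0176 -0.9997]
shift cm [-8.58 -5.53  9.94]
turn [-0.0202 -0.0101  0.0307]
[ 9.03032349e-01  2.59207148e-01 -1.58044136e-01 -1.80203991e-04
 -1.17607315e+00 -1.09919085e+00]
```

Emit:
jog_arm --rows '[[3.5,[-1.7,-1.1,1.2],[-0.01,-0.005,0.015]],[3.5,[-1.7,-1.1,1.2],[-0.01,-0.005,0.015]],[3.5,[-1.7,-1.1,1.2],[0,0,0]],[3.5,[-1.7,-1.1,1.2],[0,0,0]],[3.5,[-1.7,-1.1,1.2],[0,0,0]],[3.5,[0,0,0],[0,0,0]]]'

```text
time: 2.6
eef_pos: [0.5764, 0.2556, 0.1565]
tool_rot: [0.311, 3.126, 0.003]
force: [-0.9, 0.1, -0.0]
width: 0.0345
```

Run:
```python
from h import *;from station import *
s=read_state();go(s,-.010,.185,.09,167)
c=capture("scene");cv2.imwrite("pics/s1.png",cv2.resize(c["pixels"][80:290,180:460],None,fx=2.8,fy=2.8))
c=capture("wrist");cv2.imwrite("pics/w1.png",c["pixels"])
```

```text
t 2.60 along -8.8 across 185.1 z 156.5 mm w 34.5 F [-0.9  0.1 -0. ]
toolx yaw 168.64 deg, y dir [0.197 0.98  0.002] z [ 3.0e-04  1.9e-03 -1.0e+00]
shift cm [ 0.12 -0.02  6.65]
turn [ 0.0019 -0.0001  0.0287]
```

View pics/s1.png

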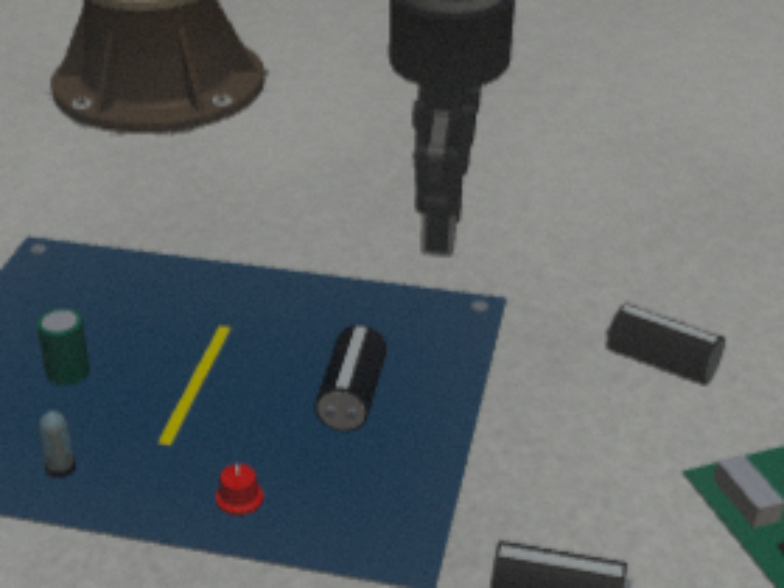

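View pics/w1.png

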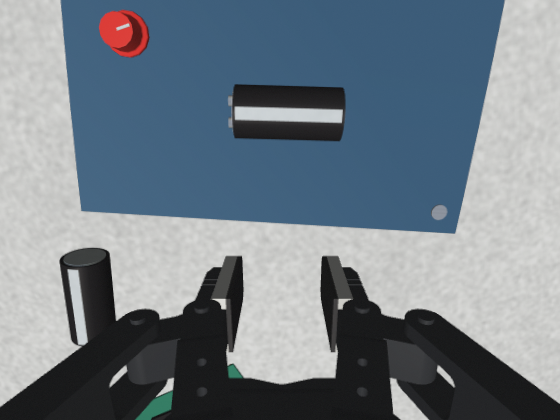

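The scene picture shows the gripper hovering behind the capacitor, clear of everything. The wrist picture shows the capacitor at (289,112) and the pad tips near (240,258) and (322,258). Next I'll measure how far the pad tips sit from the TCP at this opening.

Run:
```python
from h import *;from station import *
s=read_state();c=capture("wrist")
v,u=np.mgrid[0:420,0:560];v=v.ravel();u=u.ravel();z=c["range_z"].ravel()
nn=cv2.undistortPoints(np.c_[u,v].astype(float).reshape(-1,1,2),c["camera_matrix"],np.array(c["D"],float)).reshape(-1,2)
X=np.c_[nn,np.ones(len(nn))]*z[:,None];T=np.array(c["T_tool_cam"]);X=X@T[:3,:3].T+T[:3,3]
k=(z>0)&(X[:,2]<.02)&(abs(X[:,0])<.06)&(v<400)
F=X[k];
for sgn in(1,-1):
    f=F[F[:,0]*sgn>0]; t=f[f[:,2]>-.03]
    print(len(f),"max z",np.sort(f[:,2])[-8:].round(4),"tip x",t[:,0].min(),t[:,0].max(),"y",t[:,1].min(),t[:,1].max())
# capacitor in tool/world frame via top points
R=where(s);W=X@R.T+s["eef_pos"]
hsv=cv2.cvtColor(c["pixels"],cv2.COLOR_BGR2HSV).reshape(-1,3)
m=(u>200)&(u<370)&(v>70)&(v<150)&(W[:,2]>.025)&(z>0)
print(W[m].min(0),W[m].max(0),np.median(W[(u>380)&(u<440)&(v>60)&(v<190)],0))
wm=m&(hsv[:,2]>120);a=axis(W[wm][:,:2]);d=a[0]-L
print("stripe",a,np.degrees(np.arctan2(a[1][1],a[1][0])),"al,ac",d@U,d@N)
```

```text
17124 max z [-0.0023 -0.0021 -0.0019 -0.0017 -0.0016 -0.0014 -0.0009 -0.0004] tip x 0.017945255687716856 0.0320433411711909 y -0.011820093899389414 0.011607832155644968
17120 max z [-0.0022 -0.0021 -0.0019 -0.0018 -0.0016 -0.0016 -0.0011 -0.0007] tip x -0.03060657058768468 -0.016658594659905098 y -0.012130836470140113 0.011409602764006599
t 2.70 along -9.7 across 186.9 z 158.7 mm w 34.7 F [0.1 1.  0.5]
toolx yaw 168.61 deg, y dir [0.197 0.98  0.004] z [ 0.0024  0.0033 -1.    ]
[0.51468209 0.16784286 0.02501654] [0.60453839 0.2227036  0.04594715] [0.46052044 0.22705686 0.00353718]
stripe (array([0.56174724, 0.19475489]), array([ 0.97487335, -0.22275985]), np.float64(0.08325048021312764)) -12.871183950460447 al,ac -0.00722025849859155 0.1225623564633461
```

Emit:
jog_arm --rows '[[3.5,[0,0,1.5],[0,0,0.014]],[3.5,[0,0,1.5],[0,0,0.014]],[3.5,[0,0,1.5],[0,0,0]],[3.5,[0,0,1.5],[0,0,0]],[3.5,[0,0,1.5],[0,0,0]],[3.5,[0,0,1.5],[0,0,0]],[3.5,[0,0,1.5],[0,0,0]],[3.5,[0,0,1.0],[0,0,0]],[3.5,[0,0,0],[0,0,0]]]'

```text
time: 3.5
eef_pos: [0.577, 0.2706, 0.0504]
tool_rot: [0.318, 3.11, 0.026]
force: [-0.1, 0.2, -0.4]
width: 0.0348
```

Run:
```python
from h import *;from station import *
s=read_state();go(s,-.008,.165,.026,167.1)
```

```text
t 3.50 along -12.1 across 199.8 z 50.4 mm w 34.8 F [-0.1  0.2 -0.4]
toolx yaw 168.30 deg, y dir [0.203 0.979 0.018] z [ 0.0171  0.0152 -0.9997]
shift cm [-0.18 -3.54  2.38]
turn [0.0185 0.0135 0.0211]
```

Emit:
jog_arm --rows '[[3.5,[0,-0.4,0.8],[0.01,0.007,0.012]],[3.5,[0,-0.4,0.8],[0.005,0.004,0.012]],[3.5,[0,-0.4,0.6],[0.003,0.003,0]],[3.5,[0,-0.4,0.2],[0,0,0]],[3.5,[0,-0.2,0],[0,0,0]],[3.5,[0,0,0],[0,0,0]]]'

```text
time: 4.0
eef_pos: [0.5738, 0.2538, 0.0271]
tool_rot: [0.355, 3.121, 0.002]
force: [0.6, -0.7, 0.4]
width: 0.035
```

Run:
```python
from h import *;from station import *
s=read_state();go(s,-.008,.160,.026,167.1)
```

```text
t 4.00 along -10.9 across 182.7 z 27.1 mm w 35.0 F [ 0.6 -0.7  0.4]
toolx yaw 167.00 deg, y dir [0.225 0.974 0.001] z [ 9.0e-04  1.3e-03 -1.0e+00]
shift cm [-0.21 -2.28  0.1 ]
turn [ 0.0014  0.0006 -0.0017]
```

Emit:
jog_arm --rows '[[3.5,[-0.05,-0.3,0.03],[0,0,0]],[3.5,[-0.05,-0.3,0.03],[0,0,0]],[3.5,[-0.05,-0.3,0],[0,0,0]],[3.5,[-0.05,-0.3,0],[0,0,0]],[3.5,[0,-0.3,0],[0,0,0]],[3.5,[0,-0.3,0],[0,0,0]],[3.5,[0,-0.3,0],[0,0,0]],[3.5,[0,0,0],[0,0,0]]]'

```text
time: 4.67
eef_pos: [0.5717, 0.2305, 0.0282]
tool_rot: [0.356, 3.118, 0.005]
force: [-0.8, -1.3, 0.7]
width: 0.0353
```

Run:
```python
from h import *;from station import *
s=read_state();go(s,-.008,.155,.026,167.1)
```

```text
t 4.67 along -6.9 across 159.6 z 28.2 mm w 35.3 F [-0.8 -1.3  0.7]
toolx yaw 166.97 deg, y dir [0.225 0.974 0.004] z [ 0.0033  0.003  -1.    ]
shift cm [ 0.13 -0.46  0.22]
turn [ 0.0037  0.0026 -0.0022]
```

Emit:
jog_arm --rows '[[3.5,[0,-0.2,0.1],[0.002,0.001,0]],[3.5,[0,-0.2,0.1],[0.001,0.001,0]],[3.5,[0,-0.2,0.05],[0,0,0]],[3.5,[0,-0.2,0.02],[0,0,0]],[3.5,[0,-0.2,0.02],[0,0,0]],[3.5,[0,-0.2,0.02],[0,0,0]],[3.5,[0,-0.2,0.02],[0,0,0]],[3.5,[0,-0.2,0.02],[0,0,0]],[3.5,[0,-0.2,0.01],[0,0,0]],[3.5,[0,-0.2,0.01],[0,0,0]],[3.5,[0,-0.1,0.0],[0,0,0]],[3.5,[0,0,0],[0,0,0]]]'

```text
time: 5.67
eef_pos: [0.5666, 0.2081, 0.0242]
tool_rot: [0.356, 3.121, 0.001]
force: [-1.0, 0.3, 0.4]
width: 0.0347
```

```bash
cat > look.py <<'E'
import sys
from h import *;from station import *
s=read_state();go(s,-.008,.1,.026,float(sys.argv[2]))
for nm in ("top","scene"):
    c=capture(nm)
    P=proj(c,np.r_[L+.05*N,0.02])[0].astype(int);sc=3
    u0=max(P[0]-90,0);v0=max(P[1]-80,0)
    cv2.imwrite(f"pics/{nm}_{sys.argv[1]}.png",cv2.resize(c["pixels"][v0:v0+160,u0:u0+190],None,fx=sc,fy=sc))
    # points above mat, near line frame, height 20-48 mm
    z=c["range_z"];v,u=np.nonzero(z>0)
    nn=cv2.undistortPoints(np.c_[u,v].astype(float).reshape(-1,1,2),c["camera_matrix"],np.array(c["D"],float)).reshape(-1,2)
    X=(np.c_[nn,np.ones(len(nn))]*z[v,u][:,None]-c["t"])@c["R"]
    d=X[:,:2]-L;al=d@U;ac=d@N
    k=(abs(al)<.06)&(ac>-.03)&(ac<.15)&(X[:,2]>.035)&(X[:,2]<.05)
    k&=(ac<(s["eef_pos"][:2]-L)@N-.013)
    if k.sum()>20:
        q=np.c_[al[k],ac[k]];q=q[::1];a=axis(q);
        p=np.polyfit(al[k],ac[k],1);print(nm,"cap along %.1f..%.1f  across mean %.1f (min %.1f max %.1f) slope %.2f deg"%(al[k].min()*1e3,al[k].max()*1e3,ac[k].mean()*1e3,ac[k].min()*1e3,ac[k].max()*1e3,np.degrees(p[0])),k.sum())
E
python3 look.py a 166.5
```

```text
t 5.67 along -6.0 across 136.7 z 24.2 mm w 34.7 F [-1.   0.3  0.4]
toolx yaw 166.99 deg, y dir [0.225 0.974 0.001] z [ 8.e-04  6.e-04 -1.e+00]
shift cm [ 0.33 -3.66 -0.18]
turn [0.0007 0.0007 0.0086]
top cap along -50.2..30.8  across mean 97.5 (min 87.2 max 117.5) slope -9.08 deg 200
scene cap along -46.3..35.1  across mean 104.6 (min 88.8 max 121.6) slope 9.51 deg 272
```

View pics/scene_a.png

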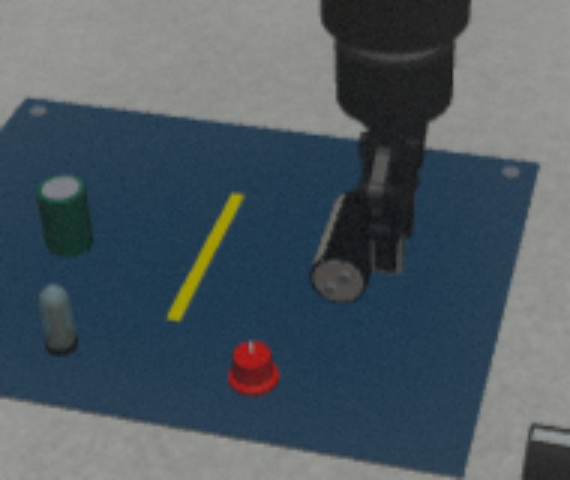

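View pics/top_a.png

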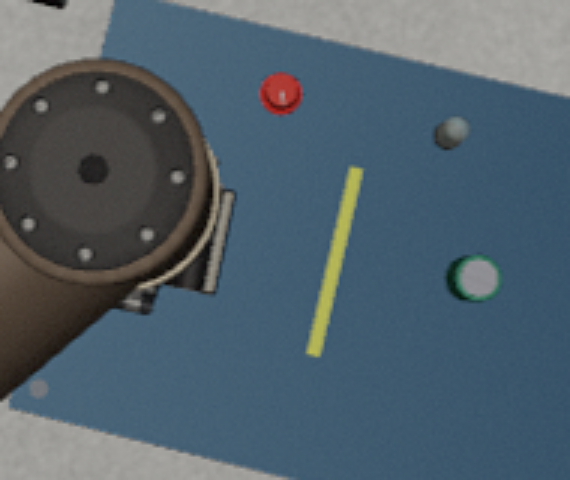

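Rolling works: the white stripe has turned forward to the leading side in both views, at scene (330,225) and top (222,240). Next I'll continue in batches and bring the yaw round to the line's direction.

Emit:
jog_arm --rows '[[3.5,[0.02,-0.25,-0.08],[0,0,0.003]],[3.5,[0.02,-0.25,-0.05],[0,0,0.003]],[3.5,[0.02,-0.25,-0.02],[0,0,0.003]],[3.5,[0.02,-0.25,0],[0,0,0.003]],[3.5,[0.02,-0.25,0],[0,0,0.003]],[3.5,[0.02,-0.25,0],[0,0,0.003]],[3.5,[0.02,-0.25,0],[0,0,0.003]],[3.5,[0.02,-0.25,0],[0,0,0.003]],[3.5,[0.02,-0.25,0],[0,0,0]],[3.5,[0.02,-0.25,0],[0,0,0]],[3.5,[0,-0.2,0],[0,0,0]],[3.5,[0,-0.1,0],[0,0,0]]]'

```text
time: 6.77
eef_pos: [0.5573, 0.1792, 0.0261]
tool_rot: [0.397, 3.115, 0.002]
force: [-0.4, -0.1, -0.2]
width: 0.0349
```

Run:
```python
from h import *;from station import *
s=read_state();go(s,-.008,.1,.026,165.0)
```

```text
t 6.77 along -7.4 across 106.4 z 26.1 mm w 34.9 F [-0.4 -0.1 -0.2]
toolx yaw 165.49 deg, y dir [0.251 0.968 0.002] z [ 0.0017  0.0011 -1.    ]
shift cm [ 0.06 -0.64  0.01]
turn [0.0015 0.0013 0.0085]
```

Emit:
jog_arm --rows '[[3.5,[0,-0.25,0.01],[0,0,0.003]],[3.5,[0,-0.25,0.01],[0,0,0.003]],[3.5,[0,-0.25,0.01],[0,0,0.003]],[3.5,[0,-0.25,0.01],[0,0,0]],[3.5,[0,-0.25,0],[0,0,0]],[3.5,[0,-0.25,0],[0,0,0]],[3.5,[0,-0.25,0],[0,0,0]],[3.5,[0,-0.25,0],[0,0,0]],[3.5,[0,-0.25,0],[0,0,0]],[3.5,[0,-0.25,0],[0,0,0]],[3.5,[0,-0.25,0],[0,0,0]],[3.5,[0,-0.2,0],[0,0,0]]]'

```text
time: 7.77
eef_pos: [0.556, 0.1561, 0.0323]
tool_rot: [0.405, 3.099, 0.024]
force: [-1.2, 3.4, 7.2]
width: 0.035
```

```bash
python3 look.py b 165.0
```

```text
t 7.77 along -2.8 across 83.7 z 32.3 mm w 35.0 F [-1.2  3.4  7.2]
toolx yaw 165.11 deg, y dir [0.257 0.966 0.017] z [ 0.0177  0.0133 -0.9998]
shift cm [0.53 1.62 0.65]
turn [0.0175 0.0137 0.002 ]
scene cap along -22.4..38.9  across mean 57.0 (min 43.3 max 70.3) slope 9.44 deg 175
```

View pics/scene_b.png

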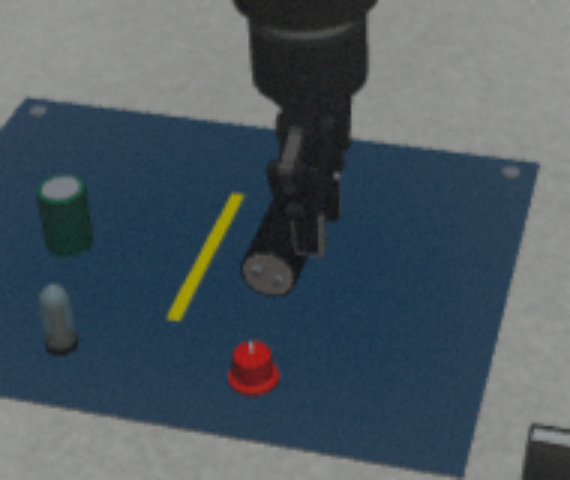

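The last picture shows the capacitor nearer the line at (270,270). The fingertips rose to 32 mm and are pressing at about 7 N, so I'll back off, lower them again and carry on in shorter batches.

Emit:
jog_arm --rows '[[3.5,[0,0.3,0],[0.005,0.005,0]],[3.5,[0,0.4,0],[0.005,0.005,0]],[3.5,[0,0.4,0.2],[0.005,0.004,0]],[3.5,[0,0.2,0.3],[0,0,0]],[3.5,[0,0,0.2],[0,0,0]],[3.5,[0,0,0],[0,0,0]]]'

```text
time: 8.37
eef_pos: [0.5569, 0.1668, 0.0229]
tool_rot: [-0.409, -3.108, 0.005]
force: [-0.7, 0.5, 0.2]
width: 0.0348
```

```bash
python3 look.py c 165.0
```

```text
t 8.37 along -4.7 across 94.3 z 22.9 mm w 34.8 F [-0.7  0.5  0.2]
toolx yaw 165.02 deg, y dir [ 0.258  0.966 -0.004] z [-0.0067 -0.0022 -1.    ]
shift cm [ 0.33  0.57 -0.31]
turn [-0.0039 -0.0059  0.0004]
top cap along -46.0..-19.0  across mean 49.6 (min 41.2 max 64.3) slope -26.11 deg 54
scene cap along -43.6..38.6  across mean 57.8 (min 43.8 max 74.2) slope 8.43 deg 238
```

View pics/scene_c.png

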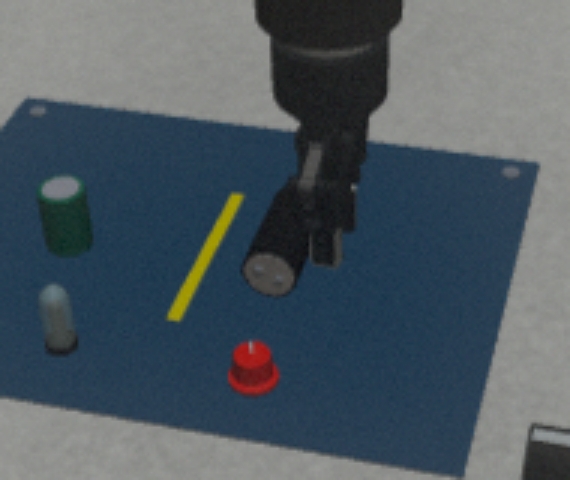

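View pics/top_c.png

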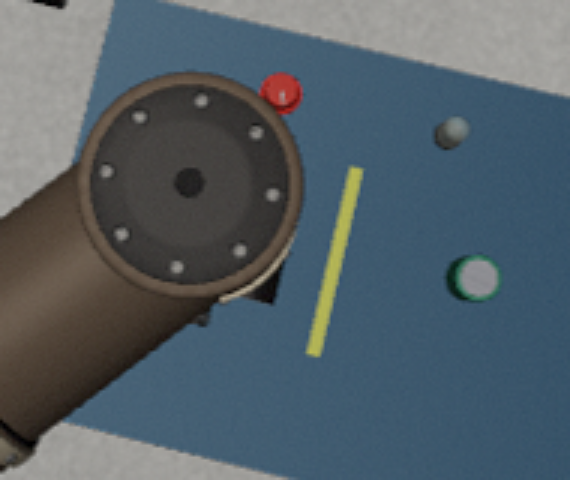

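```bash
cat > wfit.py <<'E'
import sys
from h import *;from station import *
from scipy.optimize import least_squares
s=read_state();c=capture("wrist");R=where(s)
cv2.imwrite(f"pics/wrist_{sys.argv[1]}.png",c["pixels"])
z=c["range_z"];v,u=np.nonzero(z>0)
nn=cv2.undistortPoints(np.c_[u,v].astype(float).reshape(-1,1,2),c["camera_matrix"],np.array(c["D"],float)).reshape(-1,2)
T=np.array(c["T_tool_cam"]);X=(np.c_[nn,np.ones(len(nn))]*z[v,u][:,None])@T[:3,:3].T+T[:3,3]
tool=X.copy();W=X@R.T+s["eef_pos"];d=W[:,:2]-L;al=d@U;ac=d@N
hsv=cv2.cvtColor(c["pixels"],cv2.COLOR_BGR2HSV)[v,u]
mat=(hsv[:,0]>95)&(hsv[:,0]<120)&(hsv[:,1]>100);zm=np.median(W[mat][:,2]);print("mat z",zm)
ye=(hsv[:,0]>20)&(hsv[:,0]<36)&(hsv[:,1]>120)&(abs(W[:,2]-.003)<.01)
if ye.sum()>30:
    k=ye;a=axis(np.c_[al[k],ac[k]]);print("line seen: along %.1f across %.1f ang %.2f len %.1f"%(a[0][0]*1e3,a[0][1]*1e3,np.degrees(np.arctan2(a[1][1],a[1][0])),a[2]*1e3))
h=W[:,2]-zm
g=float(sys.argv[2])  # rough across
k=(abs(al)<.055)&(abs(ac-g)<.024)&(h>.012)&(h<.045)&~((abs(tool[:,1])<.014)&(tool[:,2]<.015))
def f(p):
    return np.hypot(ac[k]-p[0]-p[1]*(al[k]+.006),h[k]-p[2])-.020
r=least_squares(f,[g,0,.02],loss="soft_l1",f_scale=.001)
p=r.x;print("cap across %.1f slope %.2f deg hc %.1f along %.1f..%.1f n %d rms %.2f"%(p[0]*1e3,np.degrees(p[1]),p[2]*1e3,*(np.percentile(al[k],[.5,99.5])*1e3),k.sum(),np.median(abs(r.fun))*1e3))
E
python3 wfit.py c 0.058
```

```text
t 8.47 along -4.6 across 94.3 z 23.2 mm w 34.7 F [-0.3 -0.2 -0.1]
toolx yaw 165.02 deg, y dir [ 0.259  0.966 -0.004] z [-0.0064 -0.002  -1.    ]
mat z 0.003463732001843599
cap across 58.1 slope 0.11 deg hc 19.9 along -45.4..34.4 n 20525 rms 0.31
```

View pics/wrist_c.png

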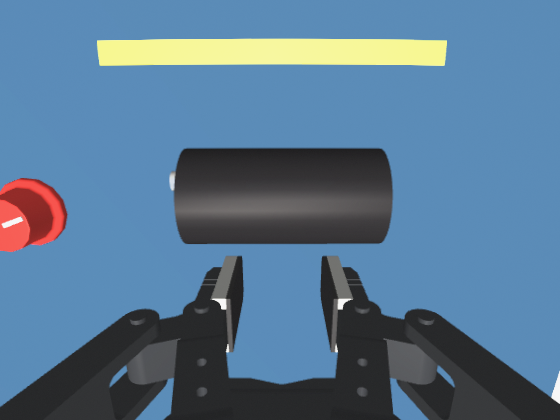

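Emit:
jog_arm --rows '[[3.5,[0,-0.25,-0.04],[-0.002,-0.003,0]],[3.5,[0,-0.25,-0.02],[0,0,0]],[3.5,[0,-0.25,0.01],[0,0,0]],[3.5,[0,-0.25,0.01],[0,0,0]],[3.5,[0,-0.25,0.01],[0,0,0]],[3.5,[0,-0.25,0.01],[0,0,0]],[3.5,[0,-0.25,0.01],[0,0,0]]]'

```text
time: 9.1
eef_pos: [0.5525, 0.1483, 0.0245]
tool_rot: [-0.409, -3.114, -0.001]
force: [-0.2, 0.6, -0.6]
width: 0.035
```

Emit:
jog_arm --rows '[[3.5,[0,-0.25,0.04],[0,0,0]],[3.5,[0,-0.25,0.02],[0,0,0]],[3.5,[0,-0.25,0.01],[0,0,0]],[3.5,[0,-0.25,0.01],[0,0,0]],[3.5,[0,-0.25,0.01],[0,0,0]],[3.5,[0,-0.2,0.01],[0,0,0]]]'

```text
time: 9.6
eef_pos: [0.5482, 0.1324, 0.0235]
tool_rot: [-0.41, -3.114, -0.001]
force: [-0.5, -0.1, -0.3]
width: 0.0352
```

```bash
sed -i 's/(hsv\[:,1\]>120)&(abs/(hsv[:,1]>70)\&(abs/' wfit.py; python3 wfit.py d 0.03
```

```text
t 9.60 along -4.1 across 58.8 z 23.5 mm w 35.2 F [-0.5 -0.1 -0.3]
toolx yaw 164.99 deg, y dir [0.259 0.966 0.   ] z [-6.e-04  5.e-04 -1.e+00]
mat z 0.00347449073229043
line seen: along -1.2 across -0.8 ang 0.01 len 150.8
cap across 28.2 slope 0.02 deg hc 19.9 along -45.5..34.7 n 19910 rms 0.32
```

Emit:
jog_arm --rows '[[3.5,[0,-0.25,0.0],[0,0,0]],[3.5,[0,-0.25,0.0],[0,0,0]],[3.5,[0,-0.25,0.0],[0,0,0]],[3.5,[0,-0.25,0.01],[0,0,0]],[3.5,[0,-0.25,0.01],[0,0,0]],[3.5,[0,-0.25,0.01],[0,0,0]],[3.5,[0,-0.2,0.01],[0,0,0]]]'

```text
time: 10.23
eef_pos: [0.5433, 0.1143, 0.023]
tool_rot: [-0.41, -3.114, -0.001]
force: [0.4, 0.5, -0.2]
width: 0.0352
```

```bash
python3 wfit.py e 0.012
```

```text
t 10.23 along -4.2 across 40.1 z 23.0 mm w 35.2 F [ 0.4  0.5 -0.2]
toolx yaw 165.00 deg, y dir [0.259 0.966 0.   ] z [-8.e-04  5.e-04 -1.e+00]
mat z 0.003479255282084235
line seen: along -1.0 across -0.8 ang 0.04 len 151.0
cap across 9.5 slope 0.06 deg hc 19.9 along -45.4..37.1 n 20369 rms 0.32
```

Emit:
jog_arm --rows '[[3.5,[0,-0.2,0.0],[0,0,0]],[3.5,[0,-0.2,0.0],[0,0,0]],[3.5,[0,-0.2,0.0],[0,0,0]],[3.5,[0,-0.1,0.0],[0,0,0]],[3.5,[0,0,0],[0,0,0]]]'

```text
time: 10.7
eef_pos: [0.541, 0.1063, 0.0229]
tool_rot: [-0.41, -3.114, -0.0]
force: [-0.8, 0.5, 0.4]
width: 0.0352
```

```bash
python3 wfit.py f 0.002
```

```text
t 10.70 along -4.3 across 31.8 z 22.9 mm w 35.2 F [-0.8  0.5  0.4]
toolx yaw 164.98 deg, y dir [0.259 0.966 0.   ] z [-1.1e-03  3.0e-04 -1.0e+00]
mat z 0.003478950225114647
line seen: along -1.0 across -0.8 ang -0.01 len 150.9
cap across -0.1 slope 0.12 deg hc 20.0 along -45.4..34.6 n 20225 rms 0.34
```

Emit:
jog_arm --rows '[[3.5,[0,0.2,0],[0,0,0]],[3.5,[0,0.4,0],[0,0,0]],[3.5,[0,0.6,0],[0,0,0]],[3.5,[0,0.6,-0.1],[0,0,0]],[3.5,[0,0.6,-0.1],[0,0,0]],[3.5,[0,0,0],[0,0,0]]]'

```text
time: 11.25
eef_pos: [0.5484, 0.1324, 0.0252]
tool_rot: [-0.41, -3.114, -0.001]
force: [0.2, 0.0, 0.5]
width: 0.0353
```

```bash
python3 wfit.py g 0.0; python3 look.py g 165
```

```text
t 11.25 along -4.0 across 58.9 z 25.2 mm w 35.3 F [0.2 0.  0.5]
toolx yaw 164.98 deg, y dir [0.259 0.966 0.   ] z [-7.e-04  4.e-04 -1.e+00]
mat z 0.0034496394712406654
line seen: along -1.1 across -0.5 ang 0.04 len 151.0
cap across -0.1 slope 0.11 deg hc 19.9 along -45.2..34.4 n 22128 rms 0.34
t 11.30 along -4.2 across 58.4 z 25.0 mm w 35.1 F [-0.1  0.8  1.6]
toolx yaw 164.98 deg, y dir [0.259 0.966 0.   ] z [-1.e-03  3.e-04 -1.e+00]
shift cm [ 0.38  4.16 -0.1 ]
turn [ 0.     -0.001  -0.0003]
top cap along -46.3..-27.4  across mean -9.4 (min -17.2 max 2.1) slope -39.70 deg 34
scene cap along -44.4..40.1  across mean 2.1 (min -15.0 max 16.1) slope 0.84 deg 325
```

View pics/wrist_g.png

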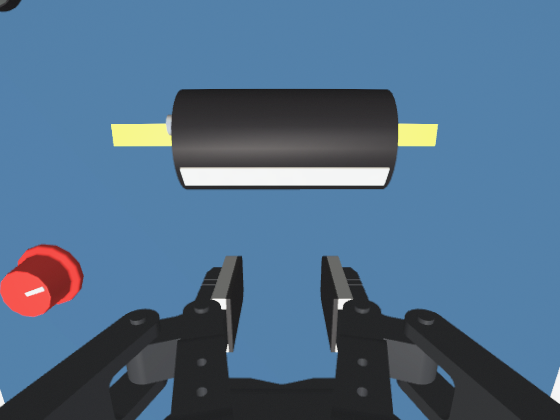

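View pics/top_g.png

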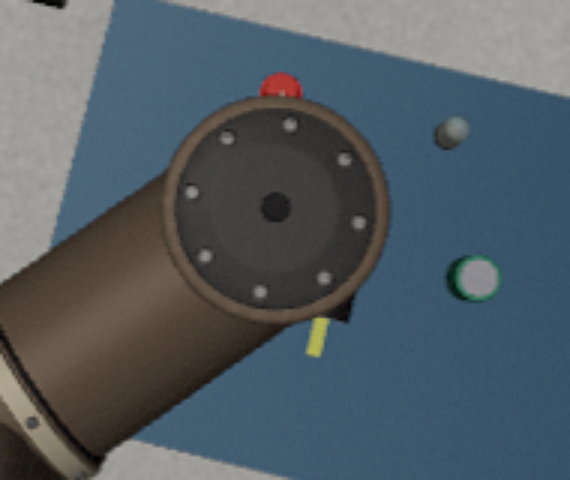

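The wrist picture shows the capacitor lying along the line, with yellow showing beyond both ends at (140,135) and (418,135). By the fit it is within 0.5 mm of centre and 0.1° of parallel. I'll withdraw now.

Emit:
jog_arm --rows '[[3.5,[0,0.8,0],[0,0,0]],[3.5,[0,1.0,-0.5],[0,0,0]],[3.5,[0,1.0,-1.5],[0,0,0]],[3.5,[0,1.0,-2],[0,0,0]],[3.5,[0,1.5,-2],[0,0,0]],[3.5,[0,2,-2],[0,0,0]],[3.5,[0,2,-2],[0,0,0]],[3.5,[0,2.5,-2],[0,0,0]],[3.5,[0,2.5,-2],[0,0,0]],[3.5,[0,2.5,-1],[0,0,0]],[3.5,[0,2.5,0],[0,0,0]],[3.5,[0,0,0],[0,0,0]]]'

```text
time: 12.4
eef_pos: [0.5999, 0.3306, 0.1863]
tool_rot: [-0.417, -3.112, -0.001]
force: [0.2, -1.0, -0.9]
width: 0.035
```

```bash
python3 look.py h 165
python3 - <<'E'
from h import *;from station import *
for n in("scene","top"):
    c=capture(n);o,hull,pts,hsv=measure(c)
    print(n,"mat",o["mat"],"line",o.get("line"))
    for nm,m,z in(("blk",(hsv[...,2]<45)&(hull>0),.023),("wh",(hsv[...,1]<60)&(hsv[...,2]>90)&(hull>0),.043),("red",((hsv[...,0]<8)|(hsv[...,0]>172))&(hsv[...,1]>120)&(hull>0),.015),("grn",(hsv[...,0]>50)&(hsv[...,0]<90)&(hsv[...,1]>60)&(hull>0),.03)):
        for q in blobs(m,30):
            a=axis(pts(q[0],z));print(nm,q[1],q[2].round(1),a[0].round(4),a[1].round(3))
E
```

```text
t 12.40 along -5.5 across 263.7 z 186.3 mm w 35.0 F [ 0.2 -1.  -0.9]
toolx yaw 164.75 deg, y dir [0.263 0.965 0.   ] z [-2.e-03  9.e-04 -1.e+00]
shift cm [  0.14 -16.37  16.02]
turn [ 0.0004 -0.0022 -0.0044]
top cap along -46.3..34.3  across mean -0.5 (min -18.6 max 15.9) slope 0.01 deg 476
scene cap along -45.5..38.8  across mean 2.4 (min -15.2 max 16.5) slope 0.04 deg 331
scene mat ((539.5275268554688, 74.9119873046875), (436.6793212890625, 337.1925048828125), 74.95098876953125) line (array([0.5920731 , 0.05994765]), array([ 0.97132946, -0.23773742]), np.float64(0.036834837773420184))
blk [235 191  22  28 200] [246.9 202. ] [0.5201 0.0664] [ 0.957 -0.29 ]
blk [250 195  14  29 123] [256.9 208.4] [0.537  0.0918] [ 0.974 -0.227]
blk [194 199   9  18  56] [197.4 208.1] [ 0.5289 -0.0386] [0.957 0.291]
wh [195 191  12   8  74] [200.7 194.2] [ 0.5083 -0.0313] [ 0.988 -0.152]
wh [248 192  13  23  98] [254.  202.8] [0.5424 0.0874] [ 0.97  -0.243]
wh [195 227   8   7  35] [198.3 229.8] [ 0.6289 -0.0186] [0.956 0.295]
red [257 246  17  18 232] [264.9 255. ] [0.6731 0.1133] [0.996 0.095]
grn [
[... 157 characters left out ...]
 75.04240417480469) line (array([0.53520042, 0.07470176]), array([ 0.96583159, -0.2591705 ]), np.float64(0.14843802784961174))
blk [301 241   9  34  47] [304.8 257.6] [0.5354 0.093 ] [ 0.967 -0.256]
blk [310 243  14  35 238] [316.9 260.2] [0.5285 0.0655] [ 0.966 -0.26 ]
wh [349 210   8   8  46] [352.8 213.2] [ 0.6326 -0.0181] [0.653 0.757]
wh [302 242  12  33 141] [307.9 258. ] [0.5336 0.0873] [ 0.964 -0.265]
wh [354 258  13  12 122] [360.2 263.3] [ 0.5189 -0.0292] [0.107 0.994]
wh [380 340   6   6  31] [382.6 342.5] [ 0.3455 -0.0703] [0.711 0.703]
red [288 195  14  14 144] [294.3 201.7] [0.6667 0.1131] [ 0.422 -0.907]
grn [350 256  18  15 102] [356.8 263.3] [ 0.5193 -0.0282] [ 0.042 -0.999]
```

View pics/top_h.png

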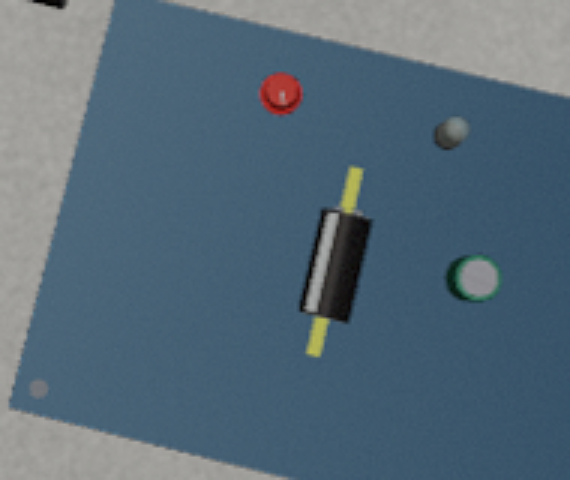

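View pics/scene_h.png

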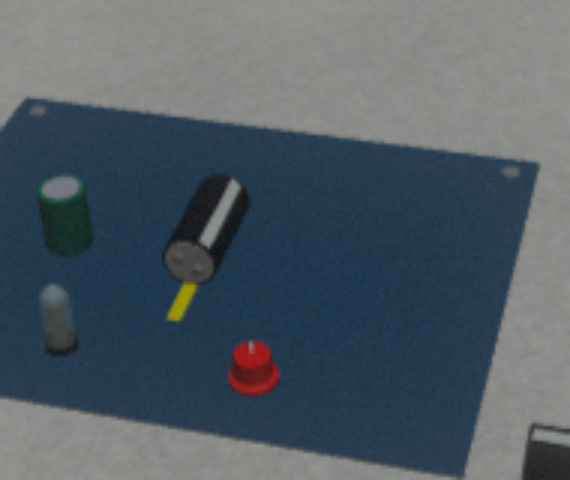

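The top and scene views agree: the capacitor lies along the line, with yellow showing at both ends in the top view at (352,188) and (317,337). The bystanders have not moved and the hand is clear.

```bash
python3 -c "
from station import *
print(hand_in())"
```

```text
the job is handed in; nothing more can be done
None
```

The black capacitor is at rest along the yellow line and I've handed the job in at about 12.5 s. I pushed it from behind with both fingertips, at or just above mid height and at about 30 mm/s, turning it 2° on the way to match the line.

**Final checks:**
- **Position:** the wrist camera put the capacitor within 0.5 mm of centre across the line and within about 0.1° of parallel. The top camera agreed on both. The scene camera read 2.4 mm off centre, but it sees the capacitor at a slant, so its average is biased.
- **Length on the line:** it sits about 5 mm off the line's middle lengthwise. Its whole length is on the line, with yellow showing beyond both ends in the top view.
- **Other parts:** the green capacitor, tube and red knob match their starting positions to within about 1–2 mm of measurement noise. The hand finished about 26 cm away from the line.

**What did not go cleanly:**
- **Fingertips climbed:** about halfway, the fingertips rode up to 32 mm and pressed at about 8 N. I backed off, lowered them and carried on.
- **Some sliding:** the white stripe ended roughly 30° short of where pure rolling would put it. That means about 10 mm of the 123 mm travel was sliding, probably during that moment.

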